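# Close and lock a gear housing with a seam stylus

## Task

Take the stylus from its stand and press the gear housing's raised cover down on its pad until it is level, then fold all six locking tabs flat by drawing the stylus tip slowly along the seam (about 2 cm a second, staying down on the rim from the first tab to the last), starting from the bare landing and running up each tab's slope. Press with the stylus only and gently, about 8 N and never more than 20 N; then stand the stylus back in its stand, let go, and leave the other things on the bench where they are.

Things in the scene. Friction and masses are not known exactly. Their poses are not given: they have to be found in the camera images.
- fixture: Aluminium block, 140 x 200 x 50 mm (x, y, z), fixed to the bench; origin at the centre of its underside. An oblong gear housing, 104 x 157 mm, long along y, rises from it. Its level rim, 15 mm wide, lies 75 to 95 mm above the bench: it differs each time; find it by touch. The housing is sprung: 5 N per mm pushed down, 10 mm travel. A shaft at x 0, y -28 mm rises 26 mm above the rim.
- landing (a point): Start of the seam, on a bare landing of the rim (fixture x -45, y -50 mm). The marked point is 75 mm above the bench, the lowest the rim can be; the real rim is 0 to 20 mm higher. Axes as the fixture. From here the seam, along the middle of the rim, runs straight 75 mm along +y, then on round a half circle about arc_centre.
- arc_centre (a point): Centre of the seam's half circle, radius 45 mm (fixture x 0, y 25 mm), marked 75 mm above the bench like the landing. The seam comes in at x -45 from it, goes round by y +45 (away from the landing) towards x +45 (axes as the fixture). The last tab ends about 145 degrees round; end the stroke at about 155 to 165 degrees (x +42, y +16 mm from here).
- press_pad (a point): Where to press the cover: middle of a round steel pad 22 mm across on the cover (fixture x 0, y 40 mm), marked 75 mm above the bench. With the cover closed the pad's top is 6 mm above the rim; at the start it is 5 to 10 mm higher than that.
- cover (a joint): Grey cover, 74 x 127 mm, 4 mm above the rim when closed, inside the seam; hooked to the housing at its fixture -y end (y -65 mm), its +y end stands up. Angle in rad: 0 = closed, level; larger = more open. It is stiff: about 8 N down on its pad moves it (press to about 12 N to be sure), and it stays where it is left.
- tab1 (a joint): Steel tab 1 of 6 on the rim, 16 x 9 mm, numbered along the seam; hinge to free end (mm, fixture x, y): (-45, -38) to (-45, -22). Angle in rad: 0 = flat, flush; at the start the free end stands up 4 to 6 mm. It slopes up in the direction of the stroke: a tip sliding that way folds it down. Stiff: 2 to 4 N down on its outer half; it stays down.
- tab2 (a joint): Steel tab 2 of 6 on the rim, 16 x 9 mm, numbered along the seam; hinge to free end (mm, fixture x, y): (-45, -8) to (-45, 8). Angle in rad: 0 = flat, flush; at the start the free end stands up 4 to 6 mm. It slopes up in the direction of the stroke: a tip sliding that way folds it down. Stiff: 2 to 4 N down on its outer half; it stays down.
- tab3 (a joint): Steel tab 3 of 6 on the rim, 16 x 9 mm, numbered along the seam; hinge to free end (mm, fixture x, y): (-46, 25) to (-43, 41). Angle in rad: 0 = flat, flush; at the start the free end stands up 4 to 6 mm. It slopes up in the direction of the stroke: a tip sliding that way folds it down. Stiff: 2 to 4 N down on its outer half; it stays down.
- tab4 (a joint): Steel tab 4 of 6 on the rim, 16 x 9 mm, numbered along the seam; hinge to free end (mm, fixture x, y): (-35, 55) to (-22, 65). Angle in rad: 0 = flat, flush; at the start the free end stands up 4 to 6 mm. It slopes up in the direction of the stroke: a tip sliding that way folds it down. Stiff: 2 to 4 N down on its outer half; it stays down.
- tab5 (a joint): Steel tab 5 of 6 on the rim, 16 x 9 mm, numbered along the seam; hinge to free end (mm, fixture x, y): (-7, 70) to (9, 70). Angle in rad: 0 = flat, flush; at the start the free end stands up 4 to 6 mm. It slopes up in the direction of the stroke: a tip sliding that way folds it down. Stiff: 2 to 4 N down on its outer half; it stays down.
- tab6 (a joint): Steel tab 6 of 6 on the rim, 16 x 9 mm, numbered along the seam; hinge to free end (mm, fixture x, y): (24, 64) to (36, 53). Angle in rad: 0 = flat, flush; at the start the free end stands up 4 to 6 mm. It slopes up in the direction of the stroke: a tip sliding that way folds it down. Stiff: 2 to 4 N down on its outer half; it stays down.
- stylus: Stylus, 86 mm long overall, 80 g, upright along its z; origin at the point of its tip. A round steel shaft 10 mm thick with a ball-shaped end (radius 4 mm), a square steel collar 28 x 28 mm from z = 30.5 to 34.5 mm, above it a square wooden handle 18 x 18 mm from z = 34.5 to 86.5 mm, faces square to its x and y axes.
- stylus_tip (a point): The lowest point of the stylus's ball end.
- stand_hole (a point): Centre of the mouth of the square hole (18 x 18 mm, straight through) in the top of the stylus stand, a black block 58 x 58 x 46 mm fixed to the bench; the point is 46 mm above the bench, axes square to the block. The stylus hangs in the hole with its collar resting on the block's top, tip 30.5 mm below this point.
- jar: Bystander: loose closed grease jar, 64 mm across, 75 mm tall; origin under its centre.
- bowl: Bystander: loose small bowl, 70 mm across, 30 mm tall; origin under its centre.
- tweezers: Bystander: loose dark steel tweezers lying flat, 130 mm long along x, 16 mm wide, 7 mm high; origin under their middle.
Not all that is in view belongs to the job. Several things have the shape of the fixture; the one meant has the colours described above.

How it is judged:
By the outcome, as a careful person would: the job done as asked, in the order asked, and still so for the second after the job is handed in, with the robot touching nothing.
It also fails if it takes over 72 s, if anything falls off the work surface, if the arm or the gripper's body presses on something with over 40 N, if the wrist force passes 120 N, or if a joint passes its speed limit or range.

## Robot

A 7-joint arm with a two-finger parallel gripper is mounted at the origin on the work surface. World frame = base frame: x ahead of the robot, y to its left, z up, the work surface at z = 0. Lengths are in m, angles in rad, forces in N, time in s.
With the tool pointing down it reaches from about 0.425 to 0.875 m from the base axis. Payload 8.4 kg.
Tool frame: the origin (TCP) lies midway between the tips of the shut fingers; the grasp point (between the pads) lies 19 mm behind it; z points along the fingers, y is the line along which they close (so a half turn about z gives the same grasp; the last joint's range is limited). The gripper opens to 87 mm and grips with 3 to 60 N. Pads are 19 mm wide; open, the fingers measure 117 mm over their backs; the gripper's body (75 mm by 190 mm) begins 51 mm behind the grasp point.
Start: joints at [1.225, 0.333, 0.04, 1.465, -0.013, 1.343, -0.059], TCP at [0.159, -0.63, 0.223] pointing down, gripper open.
Joint ranges: [-2.58, 2.58], [-0.38, 2.09], [-1.3, 1.39], [0.25, 2.4], [-1.5, 4.64], [0.08, 2.09], [-2.65, 2.65]. Speed limits (rad/s): [2.22, 2.22, 2.79, 2.79, 3.14, 3.14, 3.14].

## Interface

Orientations are given as a rotation vector (axis times angle).
In Python, from bench import * gives the robot as it stands.
- The arm moves only by the tool jog_arm, never from a script. Its argument "commands" is one flat list of numbers, 7 for each row, row after row: the shift along the tool's x, y, z in m, then the turn, a rotation vector about the tool's x, y, z in degrees, then the closure, from 0 (fully open) to 1 (shut). In form: [tx, ty, tz, wx, wy, wz, gripper, tx, ty, tz, wx, wy, wz, gripper, ...]. A call has 1 to 10 rows; each row is the pose to reach, as a shift and turn from the pose commanded when the call began, along the tool's axes at that moment; what a row does not reach only later rows make up. A row lasts 1/12 s, in which the tool goes at most 41.7 mm and 7.16 degrees, less where a joint would pass 70% of its speed; a pose out of reach is approached as far as the arm can. A call with a gripper value outside its range is refused whole. The fingers move at their own pace and stop on an object; "force" is the grip in N (left out, the last holds). Time passes only in rows, so rows that repeat a pose let the fingers close. It gives the time, the measured TCP pose, the force, the opening and the grip force at its end, in the units of the state.
- read_state(): the state, without advancing time (a new reading comes with each control period).
- snapshot(name): name is "scene" or "top" or "wrist"; returns a dict with "color" (400x640x3 uint8, red, green, blue), "z_map" (400x640 float32, m along the optical axis (not along the pixel's ray), 0 where there is no reading), "K" (3x3 intrinsics, pixels), "extrinsics" (4x4, takes a point from camera to world coordinates); the wrist camera has in their place "T_tool_cam" (4x4, takes a point from camera to tool coordinates, whose origin is the TCP and whose axes are the flange's). Camera axes: x right, y up, looking along -z (the intrinsics and any distortion apply to the point x, -y, -z); pixel columns grow to the right and rows downward; lengths in m; the calibration is good to about 2 mm. A picture is of the moment at which its call begins: read the wrist's pose just before it.
- finish_job(): hands the job in; it is judged then, once.
Trained networks look in a picture, given as the dict that the camera call returned (one of the last four; its "shot" number tells which), for a name from the list of things; names that differ only in an ending like _2 or _b are one class to them, and where a whole thing is asked for, a point or a joint stands for the part that bears it (a point fixed in the world has none). Each returns a list of dicts, best first, with "score" (0 to 1); they miss things now and then, are a little off and sometimes report something else, mostly with a low value. They report only what shows in the picture. A call takes as long as a camera call. They do not tell look-alikes from the thing itself.
- cut_out(picture, target): "pixels" (400x640 bool, what is visible of it) and "box" ([left, top, right, bottom] in pixels, round what is visible of it).
- landmark_of(picture, target): "pixel" ([column, row] in pixels: a listed point, or the origin of a listed thing).
The state is a dict: "time": time; "joints": joint angles; "joint_velocities": joint speeds; "joint_efforts": joint torques, N m; "tool_pos": TCP position; "tcp_rot": TCP orientation; "force": force on the tool from outside, world axes, zero at the start; "ft_torque": the same for the moment, N m; "grip_width": opening from 0.0 (shut) to 1.0 (fully open); "grasp_force": force on a finger pad.
Only numpy, scipy, OpenCV 4.12 (cv2) and the standard library are available. Lean on these libraries where they do the work, as an engineer would, in place of code of your own. Each camera call takes 0.05 s, during which the arm holds its last target. There are 200 camera calls.

## Working session

There is one attempt and no reset: what is moved stays moved. The work goes in short steps, Python scripts to look and compute and a tool call to move; the robot and the scene stay as the last step left them, time stands still between calls to the robot, and variables do not carry over. Pictures are saved under pics/ and viewed, at most 10 in all, crops included, and the job is handed in when it is done.

Besides the shell and the picture viewer there is one more tool, called as name(argument=value, ...) on one line, values as JSON. jog_arm: Moves the arm, as the interface text tells. Its arguments: {"type":"object","properties":{"commands":{"type":"array","items":{"type":"number"}},"force":{"type":"number"}},"required":["commands"]}

```bash
mkdir -p pics; ls
cat > h.py <<'E'
from bench import *
import numpy as np, cv2
from scipy.spatial.transform import Rotation as R
def save(p,n): cv2.imwrite('pics/'+n+'.png',p['color'][:,:,::-1])
def ext(p,s=None):
    if 'extrinsics' in p: return np.array(p['extrinsics'])
    T=np.eye(4);T[:3,:3]=R.from_rotvec(s['tcp_rot']).as_matrix();T[:3,3]=s['tool_pos']
    return T@np.array(p['T_tool_cam'])
def ray(p,px,s=None):
    K=np.array(p['K']);d=np.linalg.solve(K,[px[0],px[1],1.]);d=np.array([d[0],-d[1],-d[2]])
    E=ext(p,s);return E[:3,3],E[:3,:3]@d
def atz(p,px,z,s=None):
    o,d=ray(p,px,s);return o+d*(z-o[2])/d[2]
def deep(p,px,s=None):
    z=p['z_map'][int(round(px[1])),int(round(px[0]))];o,d=ray(p,px,s);return o+d*z
def proj(p,X,s=None):
    E=ext(p,s);c=E[:3,:3].T@(np.array(X)-E[:3,3]);q=np.array(p['K'])@[c[0],-c[1],-c[2]];return q[:2]/q[2]
def cloud(p,m,s=None):
    v,u=np.nonzero(m&(p['z_map']>0));z=p['z_map'][v,u]
    d=np.linalg.inv(np.array(p['K']))@np.stack([u,v,np.ones_like(u)]);d*=z;d[1:]*=-1
    E=ext(p,s);return (E[:3,:3]@d).T+E[:3,3]
E
python3 - <<'E'
from h import *
print({k:np.round(v,3) for k,v in read_state().items()})
for n in ['scene','top']:
    p=snapshot(n);save(p,n);print(n,[k for k in p], np.array(p['K']).round(1).tolist(), np.round(p['extrinsics'],3).tolist(), {k:p[k] for k in p if 'dist' in k})
    for t in ['fixture','landing','arc_centre','press_pad','stylus','stylus_tip','stand_hole','jar','bowl','tweezers']:
        print(t,[(round(d['score'],2),np.round(d['pixel']).tolist(),deep(p,d['pixel']).round(3).tolist()) for d in landmark_of(p,t)[:4] if 0<=d['pixel'][0]<639 and 0<=d['pixel'][1]<399])
E
```

```text
pics
{'time': np.float64(0.0), 'joints': array([ 1.225,  0.334,  0.04 ,  1.466, -0.013,  1.343, -0.059]), 'joint_velocities': array([-0.   , -0.001, -0.001,  0.002, -0.002,  0.   , -0.   ]), 'joint_efforts': array([ 1.0000e-03, -6.5636e+01,  1.3350e+00, -4.0379e+01, -6.0000e-02,
        4.5000e-02,  0.0000e+00]), 'tool_pos': array([ 0.159, -0.63 ,  0.222]), 'tcp_rot': array([-3.116, -0.386,  0.   ]), 'force': array([ 0.215, -0.073,  0.068]), 'ft_torque': array([-0.026, -0.026, -0.03 ]), 'grasp_force': np.float64(0.0), 'grip_width': np.float64(1.001)}
scene ['color', 'z_map', 'K', 'extrinsics', 'shot'] [[494.3, 0.0, 325.7], [0.0, 494.3, 192.9], [0.0, 0.0, 1.0]] [[0.351, -0.806, 0.476, 1.267], [0.936, 0.308, -0.169, -0.147], [-0.01, 0.505, 0.863, 1.35], [0.0, 0.0, 0.0, 1.0]] {}
fixture [(0.96, [426.0, 140.0], [0.495, 0.468, 0.075]), (0.91, [318.0, 214.0], [0.626, 0.055, 0.085]), (0.63, [246.0, 301.0], [0.801, -0.211, 0.081])]
landing [(0.93, [306.0, 188.0], [0.534, 0.052, 0.087]), (0.88, [417.0, 116.0], [0.392, 0.488, 0.069]), (0.68, [230.0, 268.0], [0.681, -0.229, 0.052])]
arc_centre 
[... 1142 characters left out ...]
213, 0.076]), (0.95, [176.0, 234.0], [0.395, 0.513, 0.051]), (0.81, [323.0, 193.0], [0.523, 0.064, 0.084])]
arc_centre [(0.9, [405.0, 108.0], [0.788, -0.187, 0.08]), (0.71, [314.0, 170.0], [0.591, 0.093, 0.097]), (0.56, [173.0, 207.0], [0.474, 0.516, 0.08])]
press_pad [(0.9, [310.0, 165.0], [0.603, 0.104, 0.099]), (0.87, [164.0, 205.0], [0.481, 0.544, 0.08]), (0.74, [404.0, 111.0], [0.781, -0.185, 0.074]), (0.25, [322.0, 192.0], [0.524, 0.067, 0.082])]
stylus [(0.43, [430.0, 206.0], [0.49, -0.266, 0.05])]
stylus_tip []
stand_hole [(0.66, [434.0, 212.0], [0.472, -0.275, 0.057])]
jar [(0.93, [248.0, 204.0], [0.487, 0.293, 0.07])]
bowl []
tweezers [(0.65, [303.0, 258.0], [0.325, 0.124, 0.006])]
```

View pics/top.png

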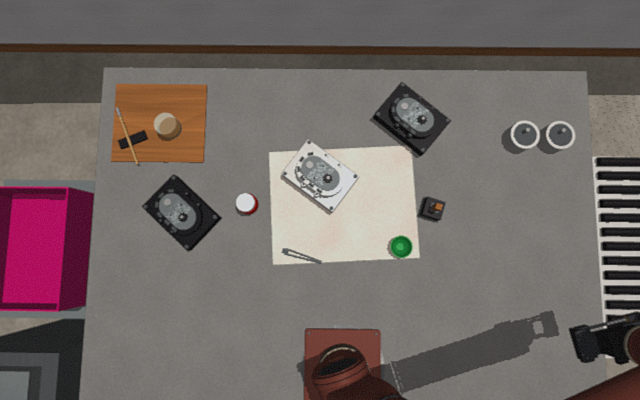

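View pics/scene.png

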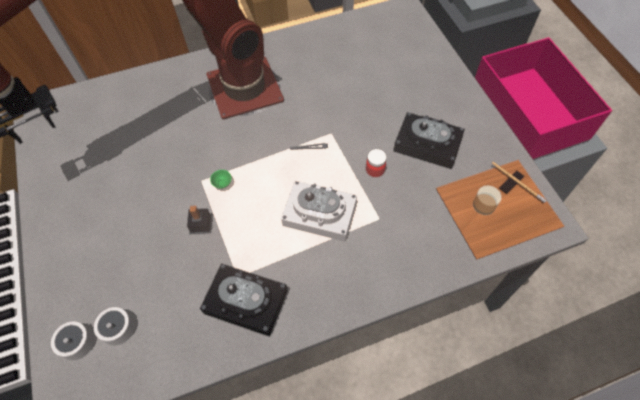

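The target fixture is the light aluminium one, at about top (319,177) and scene (320,208). The two dark ones are look-alikes. The stand with the wooden handle is at top (432,208) and scene (200,219). I'll go and look from close by.

```bash
cat >> h.py <<'E'
def go(pos,yaw=None,s=None):
    """shift (mm) in tool axes and turn (deg) from the present pose to world pos, tool down, tool-x at yaw deg"""
    s=s or read_state();M=R.from_rotvec(s['tcp_rot']);d=M.inv().apply(np.array(pos)-s['tool_pos'])
    if yaw is None: return (d*1e3).round(1)
    G=R.from_matrix(np.array([[np.cos(np.radians(yaw)),np.sin(np.radians(yaw)),0],[np.sin(np.radians(yaw)),-np.cos(np.radians(yaw)),0],[0,0,-1]]))
    return (d*1e3).round(1),(M.inv()*G).as_rotvec(degrees=True).round(2)
E
python3 - <<'E'
from h import *
s=read_state();print(R.from_rotvec(s['tcp_rot']).as_matrix().round(3))
p=snapshot('wrist');print(np.round(p['T_tool_cam'],3),np.round(p['K'],0))
print(go([.47,-.27,.30]),go([.47,-.27,.30],0))
E
```

```text
[[ 0.97   0.244  0.   ]
 [ 0.244 -0.97   0.   ]
 [ 0.    -0.    -1.   ]]
[[-0.001  0.97   0.244  0.067]
 [ 1.     0.     0.001  0.001]
 [ 0.001  0.244 -0.97  -0.162]
 [ 0.     0.     0.     1.   ]] [[284.   0. 317.]
 [  0. 284. 202.]
 [  0.   0.   1.]]
[ 389.8 -273.4  -77.4] (array([ 389.8, -273.4,  -77.4]), array([-0.  ,  0.  , 14.14]))
```

jog_arm(commands=[0.39,-0.273,-0.077,0,0,14.1,0,0.39,-0.273,-0.077,0,0,14.1,0,0.39,-0.273,-0.077,0,0,14.1,0,0.39,-0.273,-0.077,0,0,14.1,0,0.39,-0.273,-0.077,0,0,14.1,0,0.39,-0.273,-0.077,0,0,14.1,0,0.39,-0.273,-0.077,0,0,14.1,0,0.39,-0.273,-0.077,0,0,14.1,0,0.39,-0.273,-0.077,0,0,14.1,0,0.39,-0.273,-0.077,0,0,14.1,0])

```text
time: 1.98
tool_pos: [0.4288, -0.3175, 0.2898]
tcp_rot: [3.141, 0.001, 0.001]
force: [0.7, 0.2, -0.2]
grip_width: 0.996
grasp_force: 0.0
```

Run:
```python
from h import *
s=read_state();print(s['time'],s['tool_pos'],s['tcp_rot'],go([.47,-.27,.30],0,s))
```

```text
1.9833 [ 0.42883861 -0.31751562  0.28977864] [3.14105910e+00 8.77972358e-04 7.97107070e-04] (array([ 41.2, -47.5, -10.2]), array([ 0.03, -0.03,  0.03]))
```

```bash
cat > st.py <<'E'
from h import *
import pickle,sys
s=read_state();p=snapshot('wrist');n=sys.argv[1];save(p,n);pickle.dump((p,s),open(n+'.pkl','wb'))
c=cloud(p,p['z_map']>0,s).reshape(-1,3)
# top of stand / collar / handle by height
for t,lo,hi in [('handle',.096,.108),('collar',.0485,.053),('block',.042,.0475)]:
    q=c[(c[:,2]>lo)&(c[:,2]<hi)&(abs(c[:,0]-.49)<.07)&(abs(c[:,1]+.27)<.07)]
    if len(q)>10:
        (a,b),(w,h),an=cv2.minAreaRect(q[:,:2].astype(np.float32)); print(t,len(q),round(a,4),round(b,4),round(w,4),round(h,4),round(an,1),np.median(q[:,2]).round(4))
for t in ['stand_hole','stylus']: print(t,[(round(d['score'],2),np.round(d['pixel'],1).tolist(),atz(p,d['pixel'],.046 if t!='stylus' else .0155,s).round(4).tolist()) for d in landmark_of(p,t)[:2]])
E
python3 st.py w1
```

```text
handle 229 0.4873 -0.2784 0.018 0.0178 72.1 0.1019
collar 158 0.4851 -0.2788 0.0551 0.0365 85.9 0.0498
block 1299 0.4872 -0.2782 0.058 0.058 72.7 0.0459
stand_hole []
stylus []
```

jog_arm(commands=[0.02,-0.025,-0.01,0,0,0,0,0.041,-0.047,-0.01,0,0,0,0,0.041,-0.047,-0.01,0,0,0,0,0.041,-0.047,-0.01,0,0,0,0])

```text
time: 2.47
tool_pos: [0.4693, -0.2717, 0.2989]
tcp_rot: [-3.141, -0.004, 0.0]
force: [-0.9, -0.3, 0.2]
grip_width: 1.003
grasp_force: 0.0
```

```bash
python3 st.py w2
python3 - <<'E'
import cv2
cv2.imwrite('pics/w12.png',cv2.vconcat([cv2.resize(cv2.imread('pics/w%d.png'%i),(480,300)) for i in (1,2)]))
E
```

```text
handle 202 0.4871 -0.2782 0.0177 0.0182 72.7 0.1017
collar 141 0.4829 -0.2769 0.0279 0.037 72.4 0.0499
block 1154 0.4871 -0.2781 0.0577 0.0582 72.8 0.0459
stand_hole [(0.94, [320.7, 163.9], [0.4898, -0.278, 0.046])]
stylus [(0.94, [318.0, 163.5], [0.487, -0.2741, 0.0155])]
```

View pics/w12.png

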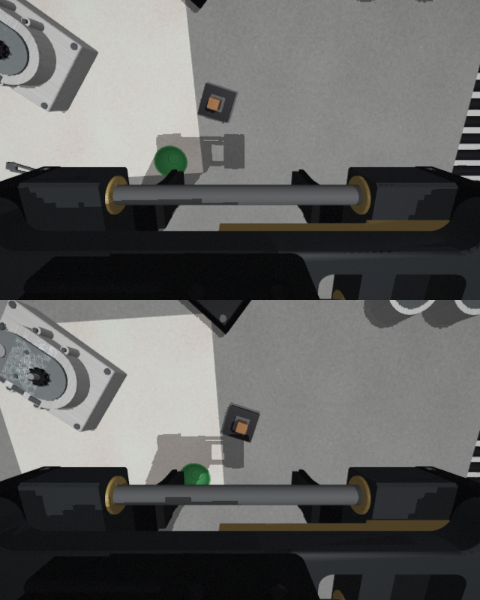

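The wrist pictures show the stand with the handle's orange top at (214,103) in the upper frame and (241,428) in the lower one. Depth puts the stand at (0.487,-0.278), top 46 mm and handle top 102 mm, and yaw -17.3°; the two views agree. Next I'll look at the fixture.

jog_arm(commands=[0.031,-0.33,-0.031,0,0,0,0,0.031,-0.33,-0.031,0,0,0,0,0.031,-0.33,-0.031,0,0,0,0,0.031,-0.33,-0.031,0,0,0,0,0.031,-0.33,-0.031,0,0,0,0,0.031,-0.33,-0.031,0,0,0,0,0.031,-0.33,-0.031,0,0,0,0,0.031,-0.33,-0.031,0,0,0,0,0.031,-0.33,-0.031,0,0,0,0,0.031,-0.33,-0.031,0,0,0,0])

```text
time: 3.45
tool_pos: [0.4996, 0.0592, 0.3304]
tcp_rot: [-3.142, -0.006, -0.001]
force: [0.9, -1.1, 0.2]
grip_width: 1.002
grasp_force: 0.0
```

```bash
cat > fx.py <<'E'
from h import *
import pickle,sys
s=read_state();p=snapshot('wrist');n=sys.argv[1];save(p,n);pickle.dump((p,s),open(n+'.pkl','wb'))
print(s['tool_pos'])
c=cloud(p,p['z_map']>0,s)
near=(np.hypot(c[:,0]-.58,c[:,1]-.077)<.15)
h=np.histogram(c[near,2],bins=np.arange(.03,.14,.002));print([(round(float(e)*1e3),int(k)) for k,e in zip(*h) if k>20])
q=c[near&(c[:,2]>.046)&(c[:,2]<.054)]
print('block',cv2.minAreaRect(q[:,:2].astype(np.float32)),np.median(q[:,2]),len(q))
for t,z in [('landing',.075),('arc_centre',.075),('press_pad',.075),('fixture',0)]: print(t,[(round(d['score'],2),np.round(d['pixel'],1).tolist(),atz(p,d['pixel'],z,s).round(4).tolist()) for d in landmark_of(p,t)[:2]])
E
python3 fx.py f1
```

```text
[0.49957362 0.05917665 0.33035077]
[(46, 154), (48, 2606), (50, 2197), (52, 59), (74, 111), (76, 83), (78, 50), (80, 94), (82, 1676), (84, 861), (86, 382), (88, 775), (90, 880), (92, 1078), (94, 977), (96, 528), (98, 182), (100, 148), (110, 24)]
block ((0.5859712362289429, 0.07415793836116791), (0.20012801885604858, 0.14006346464157104), 53.64519119262695) 0.04989388534045311 5016
landing [(0.96, [538.3, 21.6], [0.706, -0.2297, 0.075]), (0.85, [34.8, 239.5], [0.4004, 0.5, 0.075])]
arc_centre [(0.83, [5.7, 184.7], [0.4875, 0.5227, 0.075]), (0.73, [293.2, 104.7], [0.6022, 0.0918, 0.075])]
press_pad [(0.66, [283.1, 97.6], [0.6114, 0.1056, 0.075])]
fixture [(0.91, [65.2, 186.3], [0.4707, 0.5019, 0.0]), (0.84, [310.3, 121.6], [0.5818, 0.0697, -0.0])]
```

View pics/f1.png

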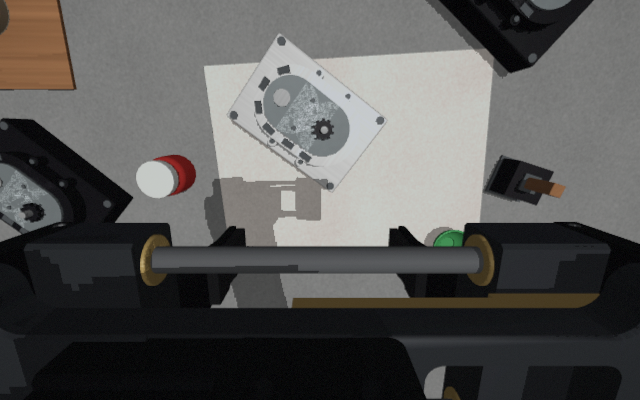

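The fixture shows round (307,112) px, with its tabs on the lower left and the pad at (282,97). The block measures 200 x 140 mm, top 49.9 mm, centre (0.586,0.0742), and its +y axis is at 53.6°.

```bash
cat >> h.py <<'E'
C=np.array([.586,.0742]);TH=np.radians(53.65-90)
def F(x,y): # fixture mm -> world m
    return C+np.array([[np.cos(TH),-np.sin(TH)],[np.sin(TH),np.cos(TH)]])@np.array([x,y])/1e3
def seam(d): # arc length mm from landing -> fixture xy
    if d<75: return -45.,-50+d
    a=(d-75)/45; return -45*np.cos(a),25+45*np.sin(a)
E
python3 - <<'E'
from h import *
import pickle
p,s=pickle.load(open('f1.pkl','rb'));c=cloud(p,p['z_map']>0,s)
A=np.array([[np.cos(TH),-np.sin(TH)],[np.sin(TH),np.cos(TH)]]);f=(c[:,:2]-C)@A*1e3
def at(x,y,r):
    m=np.hypot(f[:,0]-x,f[:,1]-y)<r;return m.sum(),np.percentile(c[m,2]*1e3,[10,50,90]).round(1) if m.any() else None
for n,x,y in [('land',-45,-50),('t1-2',-45,-15),('t2-3',-45,16),('rim+x',45,-20),('rim-y',0,-72),('pad',0,40),('coverlow',10,-50)]: print(n,at(x,y,4))
# housing outline: >70mm
m=(c[:,2]>.07)&(np.abs(f[:,0])<70)&(np.abs(f[:,1])<95)
print('housing ext',[np.percentile(f[m,k],[.3,99.7]).round(1) for k in (0,1)])
print(go([.4871,-.2782,.135],-17.3),go([.4871,-.2782,.059]))
E
```

```text
land (np.int64(42), array([ 83. , 425.7, 429.1]))
t1-2 (np.int64(27), array([82.7, 83.7, 84.9]))
t2-3 (np.int64(27), array([82.1, 83.5, 84.5]))
rim+x (np.int64(28), array([82.1, 83. , 83.9]))
rim-y (np.int64(22), array([82.8, 83.5, 84.8]))
pad (np.int64(33), array([96.7, 97.7, 98.4]))
coverlow (np.int64(25), array([87.4, 88.5, 89.8]))
housing ext [array([-69.8,  50.5]), array([-94.8,  67.8])]
(array([-11.7, 334. , 195. ]), array([ 0.02,  0.02, 17.16])) [-11.7 334.  271. ]
```

jog_arm(commands=[-0.012,0.334,0.195,0,0,17.2,0,-0.012,0.334,0.195,0,0,17.2,0,-0.012,0.334,0.195,0,0,17.2,0,-0.012,0.334,0.195,0,0,17.2,0,-0.012,0.334,0.195,0,0,17.2,0,-0.012,0.334,0.195,0,0,17.2,0,-0.012,0.334,0.195,0,0,17.2,0,-0.012,0.334,0.195,0,0,17.2,0,-0.012,0.334,0.195,0,0,17.2,0,-0.012,0.334,0.195,0,0,17.2,0])

```text
time: 4.53
tool_pos: [0.4837, -0.2831, 0.1314]
tcp_rot: [3.103, -0.482, -0.007]
force: [-0.9, 0.4, -0.0]
grip_width: 1.005
grasp_force: 0.0
```

jog_arm(commands=[0,0,0,0,0,0,0,0,0,0,0,0,0,0,0,0,0,0,0,0,0])

```text
time: 4.78
tool_pos: [0.4883, -0.2754, 0.1358]
tcp_rot: [-3.106, 0.468, -0.001]
force: [-0.3, 0.2, 1.0]
grip_width: 1.001
grasp_force: 0.0
```

Run:
```python
from h import *
print(go([.4871,-.2782,.059],-17.3))
```

```text
(array([-0.4,  3.1, 76.8]), array([-0.03, -0.04,  0.17]))
```

jog_arm(commands=[0,0.003,0.02,0,0,0,0,0,0.003,0.05,0,0,0,0,0,0.003,0.077,0,0,0,0,0,0.003,0.077,0,0,0,0,0,0.003,0.077,0,0,0,0])

```text
time: 5.2
tool_pos: [0.487, -0.2776, 0.0583]
tcp_rot: [-3.106, 0.466, 0.002]
force: [0.1, 0.0, 0.6]
grip_width: 1.002
grasp_force: 0.0
```

Run:
```python
from h import *
print(go([.4871,-.2782,.059],-17.3))
```

```text
(array([ 0.3,  0.5, -0.7]), array([-0.04,  0.08,  0.25]))
```

jog_arm(commands=[0,0,0,0,0,0,1,0,0,0,0,0,0,1,0,0,0,0,0,0,1,0,0,0,0,0,0,1,0,0,0,0,0,0,1,0,0,0,0,0,0,1,0,0,0,0,0,0,1,0,0,0,0,0,0,1], force=50)

```text
time: 5.87
tool_pos: [0.487, -0.2791, 0.0581]
tcp_rot: [-3.106, 0.469, 0.0]
force: [-0.6, 0.7, -0.1]
grip_width: 0.48
grasp_force: 0.0
```

jog_arm(commands=[0,0,0,0,0,0,1,0,0,0,0,0,0,1])

```text
time: 6.03
tool_pos: [0.4869, -0.2791, 0.058]
tcp_rot: [-3.106, 0.469, 0.0]
force: [0.2, 0.8, 0.2]
grip_width: 0.326
grasp_force: 0.0
```

jog_arm(commands=[0,0,0,0,0,0,1,0,0,0,0,0,0,1,0,0,0,0,0,0,1,0,0,0,0,0,0,1])

```text
time: 6.37
tool_pos: [0.487, -0.279, 0.0581]
tcp_rot: [-3.106, 0.469, 0.0]
force: [0.3, 0.0, 0.4]
grip_width: 0.202
grasp_force: 50.0
```

Run:
```python
from h import *
s=read_state();print(s['tool_pos'],s['force'],s['grip_width'],s['grasp_force'],go([.4871,-.2782,.16]))
```

```text
[ 0.48699393 -0.27902335  0.05805852] [0.26135918 0.02076551 0.36717247] 0.20217834312565208 49.999907948076725 [-1.000e-01 -8.000e-01 -1.019e+02]
```

jog_arm(commands=[0,0,-0.02,0,0,0,1,0,0,-0.06,0,0,0,1,0,0,-0.1,0,0,0,1,0,0,-0.13,0,0,0,1,0,0,-0.13,0,0,0,1])

```text
time: 6.78
tool_pos: [0.49, -0.2805, 0.1951]
tcp_rot: [3.103, -0.468, 0.015]
force: [1.4, 0.0, -0.8]
grip_width: 0.202
grasp_force: 50.0
```

Run:
```python
from h import *
s=read_state();print(s['tool_pos'],s['force'],s['grip_width'],s['grasp_force'],F(0,40),go([*F(0,40),.165]),go([*F(0,40),.1402]))
```

```text
[ 0.48999848 -0.280456    0.19510962] [ 1.40602859  0.04300096 -0.80654946] 0.20166335698000434 49.999656211584806 [0.60970865 0.10641645] [-1.00e-01 -4.05e+02  2.92e+01] [-3.000e-01 -4.051e+02  5.400e+01]
```

jog_arm(commands=[0,-0.404,0.0,0,0,0,1,0,-0.404,0.0,0,0,0,1,0,-0.404,0.0,0,0,0,1,0,-0.404,0.0,0,0,0,1,0,-0.404,0.0,0,0,0,1,0,-0.404,0.0,0,0,0,1,0,-0.404,0.0,0,0,0,1,0,-0.404,0.0,0,0,0,1,0,-0.404,0.01,0,0,0,1,0,-0.404,0.02,0,0,0,1])

```text
time: 7.62
tool_pos: [0.6074, 0.1117, 0.1695]
tcp_rot: [-3.104, 0.464, -0.005]
force: [0.8, 0.3, -0.2]
grip_width: 0.202
grasp_force: 50.0
```

jog_arm(commands=[0,0,0,0,0,0,1,0,0,0,0,0,0,1,0,0,0,0,0,0,1,0,0,0,0,0,0,1])

```text
time: 7.95
tool_pos: [0.6064, 0.1052, 0.1682]
tcp_rot: [3.105, -0.472, 0.0]
force: [0.0, -0.9, -2.1]
grip_width: 0.204
grasp_force: 50.0
```

Run:
```python
from h import *
import pickle
s=read_state();print(s['tool_pos'],s['force'],go([*F(0,40),.165],-17.3),go([*F(0,40),.1402]))
p=snapshot('wrist');save(p,'g1');pickle.dump((p,s),open('g1.pkl','wb'))
c=cloud(p,p['z_map']>0,s)
print([(t,[(round(d['score'],2),np.round(d['pixel'],1).tolist(),atz(p,d['pixel'],s['tool_pos'][2]-.0425,s).round(4).tolist()) for d in landmark_of(p,t)[:2]]) for t in ['stylus_tip','press_pad']])
print(proj(p,s['tool_pos']-np.array([0,0,.0425]),s))
```

```text
[0.6063776  0.1051936  0.16817734] [ 0.03224826 -0.93926264 -2.07511551] (array([ 2.8, -2.2,  3.2]), array([ 0.04, -0.02,  0.02])) [ 2.8 -2.2 28. ]
[('stylus_tip', []), ('press_pad', [(0.89, [314.7, 202.3], [0.6221, 0.1015, 0.1257])])]
[316.24661859 222.9801094 ]
```

View pics/g1.png

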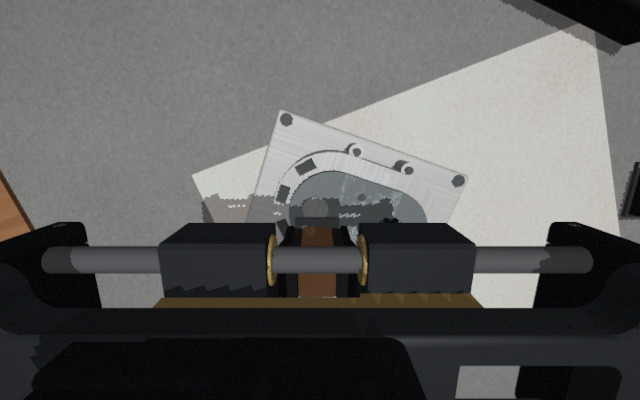

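The picture shows the stylus upright between the pads (handle at (318,260)) and the pad just beyond it at (317,207), as expected. I'll descend onto the pad.

jog_arm(commands=[0.003,-0.002,0.01,0,0,0,1,0.003,-0.002,0.018,0,0,0,1,0.003,-0.002,0.024,0,0,0,1,0.003,-0.002,0.024,0,0,0,1,0.003,-0.002,0.024,0,0,0,1,0.003,-0.002,0.025,0,0,0,1,0.003,-0.002,0.026,0,0,0,1,0.003,-0.002,0.027,0,0,0,1,0.003,-0.002,0.028,0,0,0,1,0.003,-0.002,0.029,0,0,0,1])

```text
time: 8.93
tool_pos: [0.6099, 0.108, 0.1395]
tcp_rot: [-3.106, 0.469, -0.001]
force: [-1.1, -0.4, 4.7]
grip_width: 0.2
grasp_force: 50.0
```

Run:
```python
from h import *
s=read_state();print(s['tool_pos'],s['force'],go([*F(0,40),.129],-17.3))
```

```text
[0.60986882 0.10798696 0.13947547] [-1.11624376 -0.40108973  4.68531821] (array([ 0.3,  1.6, 10.5]), array([-0.01, -0.03,  0.14]))
```

jog_arm(commands=[0,0.001,0.001,0,0,0,1,0,0.001,0.002,0,0,0,1,0,0.001,0.003,0,0,0,1,0,0.001,0.0035,0,0,0,1,0,0.001,0.004,0,0,0,1])

```text
time: 9.35
tool_pos: [0.61, 0.1078, 0.1362]
tcp_rot: [-3.105, 0.468, -0.003]
force: [-0.2, 1.5, 6.7]
grip_width: 0.202
grasp_force: 50.0
```

jog_arm(commands=[0,0,0.001,0,0,0,1,0,0,0.002,0,0,0,1,0,0,0.0025,0,0,0,1,0,0,0.003,0,0,0,1])

```text
time: 9.68
tool_pos: [0.6101, 0.1079, 0.1333]
tcp_rot: [-3.105, 0.468, -0.003]
force: [-0.5, 0.5, 6.6]
grip_width: 0.204
grasp_force: 50.0
```

jog_arm(commands=[0,0,0.001,0,0,0,1,0,0,0.002,0,0,0,1,0,0,0.003,0,0,0,1,0,0,0.003,0,0,0,1])

```text
time: 10.02
tool_pos: [0.6102, 0.1081, 0.1303]
tcp_rot: [-3.105, 0.468, -0.004]
force: [-0.4, 2.7, 6.4]
grip_width: 0.203
grasp_force: 50.0
```

jog_arm(commands=[0,0,0.0005,0,0,0,1,0,0,0.001,0,0,0,1,0,0,0.001,0,0,0,1])

```text
time: 10.27
tool_pos: [0.6103, 0.1081, 0.1297]
tcp_rot: [-3.105, 0.468, -0.004]
force: [-1.3, 2.1, 9.2]
grip_width: 0.204
grasp_force: 50.0
```

jog_arm(commands=[0,0,0.0005,0,0,0,1,0,0,0.001,0,0,0,1,0,0,0.001,0,0,0,1,0,0,0.001,0,0,0,1])

```text
time: 10.6
tool_pos: [0.6104, 0.1081, 0.1291]
tcp_rot: [-3.105, 0.468, -0.004]
force: [-3.0, 0.6, 10.8]
grip_width: 0.202
grasp_force: 50.0
```

Run:
```python
from h import *
s=read_state();print(s['tool_pos'],s['force'])
```

```text
[0.6103824  0.10810501 0.1291314 ] [-2.9527492   0.61069955 10.75418209]
```

jog_arm(commands=[0,0,0.0005,0,0,0,1,0,0,0.0005,0,0,0,1,0,0,0.0005,0,0,0,1])

```text
time: 10.85
tool_pos: [0.6104, 0.1081, 0.1288]
tcp_rot: [-3.105, 0.468, -0.005]
force: [-2.1, 1.7, 12.7]
grip_width: 0.206
grasp_force: 50.0
```

jog_arm(commands=[0,0,-0.002,0,0,0,1,0,0,-0.01,0,0,0,1,0,0,-0.025,0,0,0,1,0,0,-0.045,0,0,0,1,0,0,-0.045,0,0,0,1,0,0,-0.045,0,0,0,1])

```text
time: 11.35
tool_pos: [0.61, 0.107, 0.1726]
tcp_rot: [-3.106, 0.469, -0.003]
force: [-1.0, -0.5, -1.9]
grip_width: 0.204
grasp_force: 50.0
```

Run:
```python
from h import *
s=read_state();print(s['tool_pos'],s['force'],F(-45,-50),go([*F(-45,-50),.165],-17.3))
```

```text
[0.60995571 0.10699605 0.1726302 ] [-0.97720765 -0.50754821 -1.90864077] [0.52012068 0.06060166] (array([-72.1,  70.9,   7.4]), array([-0.04, -0.11,  0.13]))
```

jog_arm(commands=[-0.025,0.025,0.0,0,0,0,1,-0.05,0.05,0.0,0,0,0,1,-0.0721,0.071,0.005,0,0,0,1,-0.0721,0.071,0.007,0,0,0,1,-0.0721,0.071,0.007,0,0,0,1,-0.0721,0.071,0.007,0,0,0,1])

```text
time: 11.85
tool_pos: [0.5194, 0.0603, 0.1642]
tcp_rot: [3.106, -0.469, -0.0]
force: [0.3, 0.1, -0.6]
grip_width: 0.199
grasp_force: 50.0
```

Run:
```python
from h import *
s=read_state();p=snapshot('wrist');save(p,'l1');c=cloud(p,p['z_map']>0,s)
A=np.array([[np.cos(TH),-np.sin(TH)],[np.sin(TH),np.cos(TH)]]);f=(c[:,:2]-C)@A*1e3
for n,x,y in [('rim+x',45,0),('rim+x',45,-20),('pad',0,40),('cover+',15,45),('cover-',20,-20)]:
    m=np.hypot(f[:,0]-x,f[:,1]-y)<4;print(n,m.sum(),np.percentile(c[m,2]*1e3,[10,50,90]).round(1) if m.any() else '')
print(s['tool_pos'],s['force'],go([*F(-45,-50),.165],-17.3),go([*F(-45,-50),.1255],-17.3))
```

```text
rim+x 85 [82.9 83.7 84.4]
rim+x 82 [82.7 83.5 84.3]
pad 82 [88.7 89.5 90.2]
cover+ 82 [86.7 87.6 88.3]
cover- 77 [86.6 87.3 88.2]
[0.51944351 0.06031055 0.16421976] [ 0.29547198  0.12416569 -0.56455986] (array([ 0.2,  0.1, -0.6]), array([-0.02,  0.  ,  0.16])) (array([ 0.2,  0.1, 38.9]), array([-0.02,  0.  ,  0.16]))
```

Cover is level: both ends read 87.5 mm, the rim 83.5 and the pad 89.5. Next I'll touch down on the landing.

jog_arm(commands=[0,0,0.015,0,0,0,1,0,0,0.028,0,0,0,1,0,0,0.035,0,0,0,1,0,0,0.036,0,0,0,1,0,0,0.037,0,0,0,1,0,0,0.038,0,0,0,1,0,0,0.039,0,0,0,1,0,0,0.039,0,0,0,1])

```text
time: 12.57
tool_pos: [0.5199, 0.0605, 0.126]
tcp_rot: [-3.106, 0.469, -0.001]
force: [0.5, 0.3, 0.0]
grip_width: 0.204
grasp_force: 50.0
```

jog_arm(commands=[0,0,0.0005,0,0,0,1,0,0,0.0005,0,0,0,1])

```text
time: 12.73
tool_pos: [0.5199, 0.0605, 0.1256]
tcp_rot: [-3.106, 0.469, -0.002]
force: [-0.4, -0.0, 0.9]
grip_width: 0.206
grasp_force: 50.0
```

jog_arm(commands=[0,0,0.001,0,0,0,1,0,0,0.0015,0,0,0,1,0,0,0.0015,0,0,0,1])

```text
time: 12.98
tool_pos: [0.52, 0.0606, 0.1243]
tcp_rot: [-3.106, 0.469, -0.002]
force: [-2.2, 0.6, 7.6]
grip_width: 0.199
grasp_force: 50.0
```

jog_arm(commands=[0,0,0.0005,0,0,0,1,0,0,0.001,0,0,0,1,0,0,0.001,0,0,0,1])

```text
time: 13.23
tool_pos: [0.52, 0.0605, 0.1236]
tcp_rot: [-3.106, 0.469, -0.002]
force: [-2.7, -0.7, 9.9]
grip_width: 0.201
grasp_force: 50.0
```

```bash
cat > seg.py <<'E'
# print tool-axis rows (mm) for n rows of the stroke from arc length d0, world deltas relative to nominal pose at d0
from h import *
import sys
d0=float(sys.argv[1]) if len(sys.argv)>1 else 0
s=read_state();M=R.from_rotvec(s['tcp_rot']).inv()
x=seam(d0);w0=F(*x)
print(s['tool_pos'],np.round(s['force'],1),'err to seam (tool mm)',M.apply([*(w0-s['tool_pos'][:2]),0]).round(4)*1e3)
for b in range(12):
    b0=d0+b*16.7
    print(round(b0,1),[tuple((M.apply([*(F(*seam(b0+1.67*k))-F(*seam(b0))),0])*1e3).round(1)[:2]) for k in (2,4,6,8,10)])
E
python3 seg.py 0
```

```text
[0.52000927 0.06054931 0.12360847] [-2.7 -0.7  9.9] err to seam (tool mm) [ 0.1 -0.1  0. ]
0.0 [(np.float64(1.1), np.float64(-3.2)), (np.float64(2.2), np.float64(-6.3)), (np.float64(3.3), np.float64(-9.5)), (np.float64(4.4), np.float64(-12.6)), (np.float64(5.5), np.float64(-15.8))]
16.7 [(np.float64(1.1), np.float64(-3.2)), (np.float64(2.2), np.float64(-6.3)), (np.float64(3.3), np.float64(-9.5)), (np.float64(4.4), np.float64(-12.6)), (np.float64(5.5), np.float64(-15.8))]
33.4 [(np.float64(1.1), np.float64(-3.2)), (np.float64(2.2), np.float64(-6.3)), (np.float64(3.3), np.float64(-9.5)), (np.float64(4.4), np.float64(-12.6)), (np.float64(5.5), np.float64(-15.8))]
50.1 [(np.float64(1.1), np.float64(-3.2)), (np.float64(2.2), np.float64(-6.3)), (np.float64(3.3), np.float64(-9.5)), (np.float64(4.4), np.float64(-12.6)), (np.float64(5.5), np.float64(-15.8))]
66.8 [(np.float64(1.1), np.float64(-3.2)), (np.float64(2.2), np.float64(-6.3)), (np.float64(3.3), np.float64(-9.5)), (np.float64(4.7), np.float64(-12.5)), (np.float64(6.2), np.float64(-15.5))]
83.5 [(np.float64(1.8), np.float64(-2.8)), (n
[... 592 characters left out ...]
6.6), np.float64(0.9)), (np.float64(9.8), np.float64(1.8)), (np.float64(13.0), np.float64(2.8)), (np.float64(16.1), np.float64(4.1))]
150.3 [(np.float64(3.0), np.float64(1.5)), (np.float64(5.8), np.float64(3.3)), (np.float64(8.5), np.float64(5.2)), (np.float64(11.1), np.float64(7.4)), (np.float64(13.5), np.float64(9.7))]
167.0 [(np.float64(2.2), np.float64(2.5)), (np.float64(4.2), np.float64(5.2)), (np.float64(6.1), np.float64(8.0)), (np.float64(7.7), np.float64(10.9)), (np.float64(9.1), np.float64(13.9))]
183.7 [(np.float64(1.2), np.float64(3.1)), (np.float64(2.1), np.float64(6.3)), (np.float64(2.8), np.float64(9.6)), (np.float64(3.2), np.float64(12.9)), (np.float64(3.4), np.float64(16.3))]
```

jog_arm(commands=[0.0005,-0.0016,-0.0003,0,0,0,1,0.0011,-0.0032,-0.0005,0,0,0,1,0.0017,-0.0047,-0.0005,0,0,0,1,0.0022,-0.0063,-0.0005,0,0,0,1,0.0028,-0.0079,-0.0005,0,0,0,1,0.0033,-0.0095,-0.0005,0,0,0,1,0.0039,-0.011,-0.0005,0,0,0,1,0.0044,-0.0126,-0.0005,0,0,0,1,0.005,-0.0142,-0.0005,0,0,0,1,0.0055,-0.0158,-0.0005,0,0,0,1])

```text
time: 14.07
tool_pos: [0.5288, 0.0711, 0.1237]
tcp_rot: [3.102, -0.471, -0.002]
force: [-7.0, -8.8, 12.7]
grip_width: 0.206
grasp_force: 50.0
```

```bash
python3 seg.py 16.7 | head -1
```

```text
[0.52884428 0.07113795 0.12371472] [-7.  -8.8 12.7] err to seam (tool mm) [ 0.3 -3.1 -0. ]
```

jog_arm(commands=[0.0005,-0.0015,-0.0007,0,0,0,1,0.0011,-0.0031,-0.001,0,0,0,1,0.0016,-0.0047,-0.001,0,0,0,1])

```text
time: 14.32
tool_pos: [0.5326, 0.0766, 0.1248]
tcp_rot: [3.105, -0.47, 0.001]
force: [-2.1, -3.4, 6.7]
grip_width: 0.206
grasp_force: 50.0
```

```bash
python3 seg.py 21.7 | head -1
```

```text
[0.53262155 0.07658795 0.12481995] [-2.1 -3.4  6.7] err to seam (tool mm) [-0.1 -1.5 -0. ]
```

jog_arm(commands=[0.0005,-0.0016,0.0002,0,0,0,1,0.0011,-0.0032,0.0002,0,0,0,1,0.0017,-0.0047,0.0002,0,0,0,1,0.0022,-0.0063,0.0002,0,0,0,1,0.0028,-0.0079,0.0002,0,0,0,1,0.0033,-0.0095,0.0002,0,0,0,1])

```text
time: 14.82
tool_pos: [0.5386, 0.0853, 0.1245]
tcp_rot: [3.105, -0.47, 0.001]
force: [-1.9, -2.7, 5.9]
grip_width: 0.202
grasp_force: 50.0
```

```bash
python3 seg.py 31.7 | head -1
```

```text
[0.53860589 0.08525849 0.12449152] [-1.9 -2.7  5.9] err to seam (tool mm) [ 0.  -0.9 -0. ]
```

jog_arm(commands=[0.0005,-0.0016,0.0003,0,0,0,1,0.0011,-0.0032,0.0003,0,0,0,1,0.0017,-0.0047,0.0003,0,0,0,1,0.0022,-0.0063,0.0003,0,0,0,1,0.0028,-0.0079,0.0003,0,0,0,1,0.0033,-0.0095,0.0003,0,0,0,1,0.0039,-0.011,0.0,0,0,0,1])

```text
time: 15.4
tool_pos: [0.5449, 0.0936, 0.1243]
tcp_rot: [3.103, -0.47, -0.001]
force: [-5.0, -7.6, 8.2]
grip_width: 0.2
grasp_force: 50.0
```

```bash
python3 seg.py 43.4 | head -1
```

```text
[0.54494637 0.09363014 0.12430245] [-5.  -7.6  8.2] err to seam (tool mm) [ 0.3 -2.1 -0. ]
```

jog_arm(commands=[0.0005,-0.0016,-0.0004,0,0,0,1,0.0011,-0.0031,-0.0006,0,0,0,1,0.0016,-0.0047,-0.0006,0,0,0,1,0.0022,-0.0063,-0.0003,0,0,0,1])

```text
time: 15.73
tool_pos: [0.5491, 0.0989, 0.1248]
tcp_rot: [3.104, -0.471, -0.0]
force: [-2.3, -3.9, 7.6]
grip_width: 0.2
grasp_force: 50.0
```

```bash
python3 seg.py 50.1 | head -1
```

```text
[0.5491141  0.09892153 0.12476284] [-2.3 -3.9  7.6] err to seam (tool mm) [ 0.1 -2.1 -0. ]
```

jog_arm(commands=[0.0006,-0.0016,0.0,0,0,0,1,0.0012,-0.0032,0.0002,0,0,0,1,0.0018,-0.0047,0.0002,0,0,0,1,0.0023,-0.0063,0.0002,0,0,0,1,0.0029,-0.0079,0.0002,0,0,0,1,0.0034,-0.0095,0.0003,0,0,0,1,0.004,-0.011,0.0003,0,0,0,1,0.0045,-0.0126,0.0003,0,0,0,1,0.0051,-0.0142,0.0003,0,0,0,1,0.0056,-0.0158,0.0003,0,0,0,1])

```text
time: 16.57
tool_pos: [0.5595, 0.1134, 0.1244]
tcp_rot: [3.105, -0.47, 0.001]
force: [-2.0, -3.5, 6.4]
grip_width: 0.204
grasp_force: 50.0
```

```bash
python3 seg.py 66.8 | head -1
```

```text
[0.55946816 0.11336434 0.12442715] [-2.  -3.5  6.4] err to seam (tool mm) [-0.1 -1.1 -0. ]
```

jog_arm(commands=[0.0005,-0.0016,0.0002,0,0,0,1,0.0011,-0.0032,0.0002,0,0,0,1,0.0016,-0.0047,0.0002,0,0,0,1,0.0022,-0.0063,0.0002,0,0,0,1,0.0027,-0.0079,0.0001,0,0,0,1,0.0033,-0.0095,-0.0001,0,0,0,1])

```text
time: 17.07
tool_pos: [0.5648, 0.1204, 0.1244]
tcp_rot: [3.103, -0.47, -0.001]
force: [-5.2, -6.4, 8.9]
grip_width: 0.204
grasp_force: 50.0
```

```bash
python3 seg.py 76.8 | head -4
```

```text
[0.56477643 0.12044627 0.1243561 ] [-5.2 -6.4  8.9] err to seam (tool mm) [ 0.3 -2.2 -0. ]
76.8 [(np.float64(1.3), np.float64(-3.1)), (np.float64(2.9), np.float64(-6.0)), (np.float64(4.7), np.float64(-8.8)), (np.float64(6.6), np.float64(-11.5)), (np.float64(8.8), np.float64(-14.1))]
93.5 [(np.float64(2.4), np.float64(-2.4)), (np.float64(4.9), np.float64(-4.6)), (np.float64(7.6), np.float64(-6.6)), (np.float64(10.4), np.float64(-8.3)), (np.float64(13.3), np.float64(-9.9))]
110.2 [(np.float64(3.1), np.float64(-1.4)), (np.float64(6.2), np.float64(-2.5)), (np.float64(9.4), np.float64(-3.4)), (np.float64(12.7), np.float64(-4.0)), (np.float64(16.0), np.float64(-4.4))]
```

jog_arm(commands=[0.0006,-0.0016,-0.0004,0,0,0,1,0.0013,-0.0031,-0.0005,0,0,0,1,0.0021,-0.0046,-0.0005,0,0,0,1,0.0029,-0.006,-0.0003,0,0,0,1,0.0038,-0.0074,-0.0002,0,0,0,1,0.0047,-0.0088,-0.0002,0,0,0,1])

```text
time: 17.57
tool_pos: [0.5724, 0.1286, 0.1248]
tcp_rot: [3.105, -0.47, 0.0]
force: [-3.1, -2.3, 7.3]
grip_width: 0.204
grasp_force: 50.0
```

```bash
python3 seg.py 86.8 | head -3
```

```text
[0.57235624 0.12857536 0.12481169] [-3.1 -2.3  7.3] err to seam (tool mm) [ 0.1 -1.  -0. ]
86.8 [(np.float64(2.0), np.float64(-2.7)), (np.float64(4.1), np.float64(-5.2)), (np.float64(6.5), np.float64(-7.6)), (np.float64(9.0), np.float64(-9.8)), (np.float64(11.7), np.float64(-11.8))]
103.5 [(np.float64(2.8), np.float64(-1.8)), (np.float64(5.8), np.float64(-3.4)), (np.float64(8.8), np.float64(-4.7)), (np.float64(12.0), np.float64(-5.8)), (np.float64(15.2), np.float64(-6.7))]
```

jog_arm(commands=[0.001,-0.0014,0.0,0,0,0,1,0.002,-0.0027,0.0,0,0,0,1,0.0031,-0.004,0.0002,0,0,0,1,0.0042,-0.0052,0.0002,0,0,0,1,0.0054,-0.0064,0.0002,0,0,0,1,0.0066,-0.0076,0.0002,0,0,0,1,0.0078,-0.0087,0.0002,0,0,0,1,0.0091,-0.0098,0.0002,0,0,0,1,0.0104,-0.0108,0.0002,0,0,0,1,0.0118,-0.0118,0.0002,0,0,0,1])

```text
time: 18.4
tool_pos: [0.5869, 0.1369, 0.1245]
tcp_rot: [3.106, -0.469, -0.0]
force: [-2.9, -0.7, 7.2]
grip_width: 0.204
grasp_force: 50.0
```

```bash
python3 seg.py 103.5 | head -3
```

```text
[0.58687217 0.13689858 0.12449745] [-2.9 -0.7  7.2] err to seam (tool mm) [ 0.4 -0.5 -0. ]
103.5 [(np.float64(2.8), np.float64(-1.8)), (np.float64(5.8), np.float64(-3.4)), (np.float64(8.8), np.float64(-4.7)), (np.float64(12.0), np.float64(-5.8)), (np.float64(15.2), np.float64(-6.7))]
120.2 [(np.float64(3.3), np.float64(-0.6)), (np.float64(6.6), np.float64(-1.0)), (np.float64(9.9), np.float64(-1.2)), (np.float64(13.3), np.float64(-1.1)), (np.float64(16.6), np.float64(-0.8))]
```

jog_arm(commands=[0.0014,-0.0009,0.0,0,0,0,1,0.0028,-0.0018,0.0,0,0,0,1,0.0043,-0.0026,-0.0003,0,0,0,1,0.0058,-0.0034,-0.0005,0,0,0,1,0.0073,-0.0041,-0.0006,0,0,0,1,0.0089,-0.0047,-0.0005,0,0,0,1,0.0105,-0.0053,-0.0004,0,0,0,1,0.0121,-0.0058,-0.0003,0,0,0,1,0.0137,-0.0063,-0.0003,0,0,0,1,0.0153,-0.0067,-0.0003,0,0,0,1])

```text
time: 19.23
tool_pos: [0.6034, 0.1394, 0.1249]
tcp_rot: [-3.106, 0.468, 0.001]
force: [-2.9, 0.3, 7.5]
grip_width: 0.203
grasp_force: 50.0
```

```bash
python3 seg.py 120.2 | head -3
```

```text
[0.60338284 0.13937796 0.12490366] [-2.9  0.3  7.5] err to seam (tool mm) [ 0.5 -0.  -0. ]
120.2 [(np.float64(3.3), np.float64(-0.6)), (np.float64(6.6), np.float64(-1.0)), (np.float64(9.9), np.float64(-1.2)), (np.float64(13.3), np.float64(-1.1)), (np.float64(16.6), np.float64(-0.8))]
136.9 [(np.float64(3.3), np.float64(0.6)), (np.float64(6.5), np.float64(1.4)), (np.float64(9.7), np.float64(2.5)), (np.float64(12.8), np.float64(3.8)), (np.float64(15.7), np.float64(5.3))]
```

jog_arm(commands=[0.0018,-0.0003,0.0,0,0,0,1,0.0035,-0.0006,0.0001,0,0,0,1,0.0051,-0.0008,0.0002,0,0,0,1,0.0068,-0.001,0.0002,0,0,0,1,0.0084,-0.0011,0.0002,0,0,0,1,0.0101,-0.0012,0.0002,0,0,0,1,0.0118,-0.0012,0.0002,0,0,0,1,0.0135,-0.0011,0.0002,0,0,0,1,0.0151,-0.001,0.0001,0,0,0,1,0.0168,-0.0008,0.0,0,0,0,1])

```text
time: 20.07
tool_pos: [0.6198, 0.1355, 0.1248]
tcp_rot: [-3.106, 0.468, 0.0]
force: [-2.6, 1.4, 5.1]
grip_width: 0.201
grasp_force: 50.0
```

```bash
python3 seg.py 136.9 | head -3
```

```text
[0.61975096 0.13550642 0.12481426] [-2.6  1.4  5.1] err to seam (tool mm) [ 0.3  0.4 -0. ]
136.9 [(np.float64(3.3), np.float64(0.6)), (np.float64(6.5), np.float64(1.4)), (np.float64(9.7), np.float64(2.5)), (np.float64(12.8), np.float64(3.8)), (np.float64(15.7), np.float64(5.3))]
153.6 [(np.float64(2.8), np.float64(1.7)), (np.float64(5.6), np.float64(3.7)), (np.float64(8.1), np.float64(5.8)), (np.float64(10.5), np.float64(8.2)), (np.float64(12.7), np.float64(10.7))]
```

jog_arm(commands=[0.0017,0.0003,0.0003,0,0,0,1,0.0034,0.0007,0.0003,0,0,0,1,0.005,0.0011,0.0,0,0,0,1,0.0066,0.0015,-0.0002,0,0,0,1,0.0082,0.002,-0.0002,0,0,0,1,0.0098,0.0026,0.0,0,0,0,1,0.0114,0.0032,0.0001,0,0,0,1,0.0129,0.0039,0.0002,0,0,0,1,0.0144,0.0046,0.0002,0,0,0,1,0.0158,0.0054,0.0002,0,0,0,1])

```text
time: 20.9
tool_pos: [0.6335, 0.1263, 0.125]
tcp_rot: [-3.105, 0.467, -0.001]
force: [-1.8, 1.7, 6.9]
grip_width: 0.201
grasp_force: 50.0
```

```bash
python3 seg.py 153.6 | head -3
```

```text
[0.63350064 0.12628283 0.12500594] [-1.8  1.7  6.9] err to seam (tool mm) [ 0.2  0.9 -0. ]
153.6 [(np.float64(2.8), np.float64(1.7)), (np.float64(5.6), np.float64(3.7)), (np.float64(8.1), np.float64(5.8)), (np.float64(10.5), np.float64(8.2)), (np.float64(12.7), np.float64(10.7))]
170.3 [(np.float64(2.0), np.float64(2.7)), (np.float64(3.8), np.float64(5.5)), (np.float64(5.5), np.float64(8.4)), (np.float64(6.8), np.float64(11.4)), (np.float64(8.0), np.float64(14.6))]
```

jog_arm(commands=[0.0014,0.0008,0.0,0,0,0,1,0.0028,0.0017,0.0002,0,0,0,1,0.0042,0.0027,0.0003,0,0,0,1,0.0056,0.0037,0.0003,0,0,0,1,0.0069,0.0047,0.0003,0,0,0,1,0.0081,0.0058,0.0003,0,0,0,1,0.0093,0.007,0.0003,0,0,0,1,0.0105,0.0082,0.0003,0,0,0,1,0.0116,0.0094,0.0003,0,0,0,1,0.0127,0.0107,0.0002,0,0,0,1])

```text
time: 21.73
tool_pos: [0.6427, 0.1125, 0.1247]
tcp_rot: [-3.105, 0.467, -0.001]
force: [-1.0, 4.3, 5.5]
grip_width: 0.204
grasp_force: 50.0
```

```bash
python3 seg.py 170.3 | head -3
```

```text
[0.6426748  0.11246796 0.12474391] [-1.   4.3  5.5] err to seam (tool mm) [ 0.1  1.1 -0. ]
170.3 [(np.float64(2.0), np.float64(2.7)), (np.float64(3.8), np.float64(5.5)), (np.float64(5.5), np.float64(8.4)), (np.float64(6.8), np.float64(11.4)), (np.float64(8.0), np.float64(14.6))]
187.0 [(np.float64(0.9), np.float64(3.2)), (np.float64(1.6), np.float64(6.5)), (np.float64(2.0), np.float64(9.8)), (np.float64(2.2), np.float64(13.1)), (np.float64(2.2), np.float64(16.5))]
```

jog_arm(commands=[0.001,0.0013,0.0003,0,0,0,1,0.002,0.0027,0.0003,0,0,0,1,0.0029,0.0041,0.0,0,0,0,1,0.0038,0.0055,-0.0001,0,0,0,1,0.0047,0.007,-0.0001,0,0,0,1,0.0055,0.0084,0.0001,0,0,0,1,0.0062,0.0099,0.0002,0,0,0,1,0.0068,0.0114,0.0002,0,0,0,1,0.0074,0.013,0.0002,0,0,0,1,0.008,0.0146,0.0002,0,0,0,1])

```text
time: 22.57
tool_pos: [0.6465, 0.0961, 0.1249]
tcp_rot: [-3.105, 0.467, -0.003]
force: [-0.6, 1.5, 5.6]
grip_width: 0.208
grasp_force: 50.0
```

```bash
python3 seg.py 187 | head -2
```

```text
[0.6464933  0.09611742 0.12486499] [-0.6  1.5  5.6] err to seam (tool mm) [-0.4  1.1 -0. ]
187.0 [(np.float64(0.9), np.float64(3.2)), (np.float64(1.6), np.float64(6.5)), (np.float64(2.0), np.float64(9.8)), (np.float64(2.2), np.float64(13.1)), (np.float64(2.2), np.float64(16.5))]
```

jog_arm(commands=[0.0004,0.0016,0.0002,0,0,0,1,0.0008,0.0032,0.0003,0,0,0,1,0.0011,0.0048,0.0003,0,0,0,1,0.0014,0.0065,0.0003,0,0,0,1,0.0016,0.0081,0.0003,0,0,0,1,0.0018,0.0098,0.0003,0,0,0,1,0.0019,0.0114,0.0003,0,0,0,1,0.002,0.0131,0.0003,0,0,0,1,0.002,0.0131,0.0003,0,0,0,1])

```text
time: 23.32
tool_pos: [0.6446, 0.0822, 0.1245]
tcp_rot: [-3.105, 0.468, -0.003]
force: [-0.5, -0.2, 6.1]
grip_width: 0.2
grasp_force: 50.0
```

jog_arm(commands=[0,0,-0.003,0,0,0,1,0,0,-0.012,0,0,0,1,0,0,-0.03,0,0,0,1,0,0,-0.055,0,0,0,1,0,0,-0.055,0,0,0,1,0,0,-0.055,0,0,0,1])

```text
time: 23.82
tool_pos: [0.6446, 0.0817, 0.1802]
tcp_rot: [-3.106, 0.469, -0.004]
force: [0.2, -0.1, -2.3]
grip_width: 0.2
grasp_force: 50.0
```

Run:
```python
from h import *
s=read_state();print(s['tool_pos'],s['force'],go([*F(-45,-80),.18],-17.3))
```

```text
[0.64457063 0.08168479 0.18019903] [ 0.19954229 -0.11242052 -2.32621577] (array([-122.5,   85.2,   -0.2]), array([-0.05, -0.14,  0.13]))
```

Run:
```python
from h import *
print(go([.50,.04,.25]))
```

```text
[-125.6   82.4  -70.2]
```

jog_arm(commands=[-0.126,0.082,-0.07,0,0,0,1,-0.126,0.082,-0.07,0,0,0,1,-0.126,0.082,-0.07,0,0,0,1,-0.126,0.082,-0.07,0,0,0,1,-0.126,0.082,-0.07,0,0,0,1,-0.126,0.082,-0.07,0,0,0,1,-0.126,0.082,-0.07,0,0,0,1])

```text
time: 24.4
tool_pos: [0.4991, 0.0401, 0.248]
tcp_rot: [3.106, -0.47, -0.0]
force: [-0.2, -0.5, -0.3]
grip_width: 0.204
grasp_force: 50.0
```

Run:
```python
from h import *
s=read_state();p=snapshot('wrist');save(p,'v1');c=cloud(p,p['z_map']>0,s)
cv2.imwrite('pics/v1c.png',cv2.resize(p['color'][20:230,180:500,::-1],(800,525)))
A=np.array([[np.cos(TH),-np.sin(TH)],[np.sin(TH),np.cos(TH)]]);f=(c[:,:2]-C)@A*1e3
for n,x,y in [('t1',-45,-24),('t2',-45,6),('t3',-43.5,39),('t4',-24,64),('t5',7,70),('t6',35,54),('rim',45,0),('pad',0,40),('cov-',20,-20)]:
    m=np.hypot(f[:,0]-x,f[:,1]-y)<3;print(n,m.sum(),np.percentile(c[m,2]*1e3,[10,50,90]).round(1) if m.any() else '')
print(s['tool_pos'],go([.4871,-.2788,.16],-17.3))
```

```text
t1 273 [359.8 367.4 369.3]
t2 1166 [321.  335.1 340.7]
t3 22 [83.  83.9 85.1]
t4 23 [83.  84.2 85.1]
t5 28 [83.3 84.1 84.9]
t6 29 [82.5 84.2 85.1]
rim 27 [82.7 83.4 84.3]
pad 24 [88.9 89.4 90.7]
cov- 25 [86.7 87.4 88.4]
[0.49908823 0.04008046 0.24797617] (array([ 82.7, 308.5,  87.4]), array([0.01, 0.07, 0.13]))
```

View pics/v1c.png

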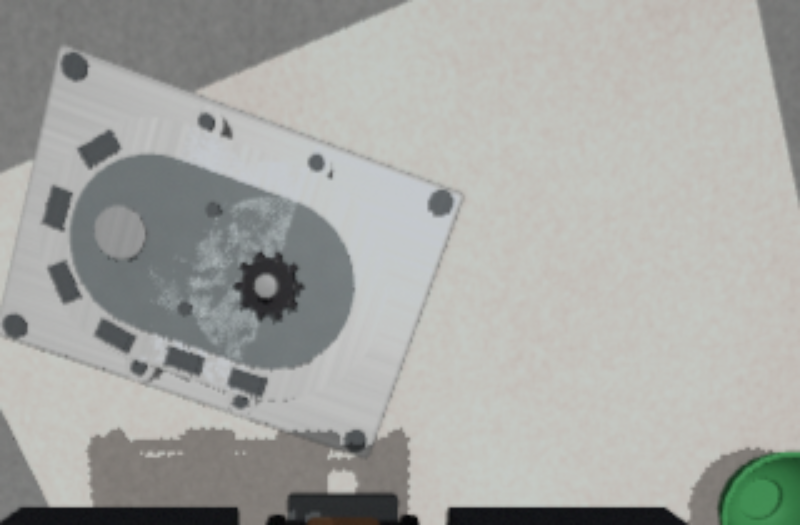

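All six tabs look flat in the picture, in a chain from (100,148) to (247,380), and the cover is level. The readings for tabs 1 and 2 had gripper pixels mixed in, so I'll filter those out and check again.

Run:
```python
from h import *
s=read_state();p=snapshot('wrist');c=cloud(p,p['z_map']>0,s);c=c[c[:,2]<.12]
A=np.array([[np.cos(TH),-np.sin(TH)],[np.sin(TH),np.cos(TH)]]);f=(c[:,:2]-C)@A*1e3
for n,x,y in [('t1',-45,-24),('t1h',-45,-36),('t2',-45,6),('t2h',-45,-6)]:
    m=np.hypot(f[:,0]-x,f[:,1]-y)<3;print(n,m.sum(),np.percentile(c[m,2]*1e3,[10,50,90]).round(1) if m.any() else '')
print(s['tool_pos'],go([.4871,-.2788,.16],-17.3))
```

```text
t1 21 [83.7 84.3 85.1]
t1h 20 [83.4 84.7 85.5]
t2 22 [83.2 84.  84.8]
t2h 21 [83.4 84.2 84.9]
[0.49927924 0.04038074 0.24747751] (array([ 82.6, 308.8,  87.1]), array([0.  , 0.11, 0.16]))
```

jog_arm(commands=[0.083,0.309,0.087,0,0,0,1,0.083,0.309,0.087,0,0,0,1,0.083,0.309,0.087,0,0,0,1,0.083,0.309,0.087,0,0,0,1,0.083,0.309,0.087,0,0,0,1,0.083,0.309,0.087,0,0,0,1,0.083,0.309,0.087,0,0,0,1,0.083,0.309,0.087,0,0,0,1,0.083,0.309,0.087,0,0,0,1,0.083,0.309,0.087,0,0,0,1])

```text
time: 25.33
tool_pos: [0.4862, -0.2814, 0.1585]
tcp_rot: [-3.104, 0.475, 0.007]
force: [0.2, 0.3, -1.3]
grip_width: 0.203
grasp_force: 50.0
```

jog_arm(commands=[0,0,0,0,0,0,1,0,0,0,0,0,0,1,0,0,0,0,0,0,1,0,0,0,0,0,0,1])

```text
time: 25.67
tool_pos: [0.4879, -0.2782, 0.1616]
tcp_rot: [-3.107, 0.466, -0.001]
force: [0.2, -0.6, -0.5]
grip_width: 0.204
grasp_force: 50.0
```

Run:
```python
from h import *
s=read_state();print(s['tool_pos'],go([.487,-.279,.0585],-17.3))
```

```text
[ 0.48793655 -0.27820906  0.16158966] (array([ -0.7,   1. , 103.1]), array([-0.01, -0.02,  0.25]))
```

jog_arm(commands=[-0.0007,0.001,0.03,0,0,0,1,-0.0007,0.001,0.055,0,0,0,1,-0.0007,0.001,0.07,0,0,0,1,-0.0007,0.001,0.08,0,0,0,1,-0.0007,0.001,0.09,0,0,0,1,-0.0007,0.001,0.098,0,0,0,1,-0.0007,0.001,0.1,0,0,0,1,-0.0007,0.001,0.1,0,0,0,1])

```text
time: 26.33
tool_pos: [0.4865, -0.28, 0.0613]
tcp_rot: [-3.106, 0.468, 0.0]
force: [0.2, -0.4, -1.1]
grip_width: 0.199
grasp_force: 50.0
```

jog_arm(commands=[0,0,0.001,0,0,0,1,0,0,0.002,0,0,0,1,0,0,0.0025,0,0,0,1,0,0,0.0025,0,0,0,1])

```text
time: 26.67
tool_pos: [0.4866, -0.2801, 0.0592]
tcp_rot: [3.106, -0.469, 0.001]
force: [0.1, 0.0, -0.3]
grip_width: 0.203
grasp_force: 50.0
```

jog_arm(commands=[0,-0.0005,0.0007,0,0,0,1,0,-0.0005,0.0012,0,0,0,1,0,-0.0005,0.0012,0,0,0,1,0,-0.0005,0.0012,0,0,0,1])

```text
time: 27.0
tool_pos: [0.4867, -0.2795, 0.058]
tcp_rot: [3.106, -0.469, 0.0]
force: [-1.1, 1.5, 4.1]
grip_width: 0.203
grasp_force: 50.0
```

jog_arm(commands=[0,0,0,0,0,0,0.7,0,0,0,0,0,0,0.7,0,0,0,0,0,0,0.4,0,0,0,0,0,0,0.3,0,0,0,0,0,0,0.3,0,0,0,0,0,0,0.3,0,0,0,0,0,0,0.3])

```text
time: 27.58
tool_pos: [0.4865, -0.2796, 0.0577]
tcp_rot: [-3.106, 0.469, 0.0]
force: [0.2, 0.4, 0.3]
grip_width: 0.593
grasp_force: 0.0
```

jog_arm(commands=[0,0,-0.01,0,0,0,0.3,0,0,-0.03,0,0,0,0.3,0,0,-0.06,0,0,0,0.3,0,0,-0.1,0,0,0,0.3,0,0,-0.14,0,0,0,0.3,-0.02,0,-0.18,0,0,0,0.3,-0.03,0,-0.2,0,0,0,0.3,-0.03,0,-0.2,0,0,0,0.3,-0.03,0,-0.2,0,0,0,0.3])

```text
time: 28.33
tool_pos: [0.4582, -0.271, 0.2601]
tcp_rot: [3.105, -0.469, 0.006]
force: [-0.0, 0.9, -0.6]
grip_width: 0.702
grasp_force: 0.0
```

```bash
python3 st.py z1
python3 - <<'E'
from h import *
p=snapshot('top');save(p,'z2')
E
```

```text
handle 244 0.4869 -0.2801 0.017 0.0172 72.7 0.1018
collar 172 0.487 -0.2794 0.0263 0.0261 72.9 0.05
block 1444 0.4871 -0.2781 0.058 0.0566 72.8 0.0458
stand_hole [(0.81, [313.0, 161.9], [0.4868, -0.2752, 0.046])]
stylus [(0.98, [315.7, 158.7], [0.4871, -0.2789, 0.0155])]
```

View pics/z1.png

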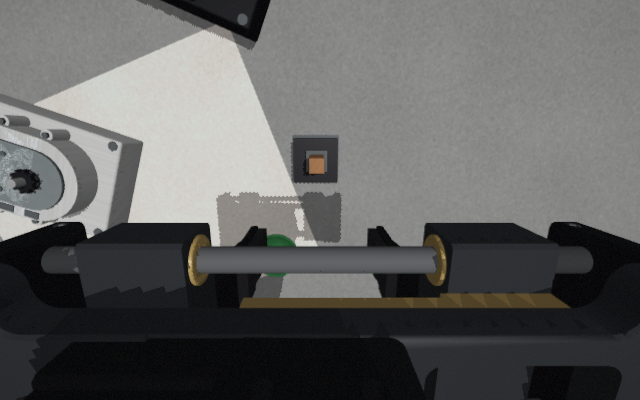

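The stylus stands in its stand at (316,160), with handle top 101.8 mm and collar top 50 mm as at the start. The bystanders weren't touched, so I'll hand in.

```bash
python3 -c "
from bench import *
print(finish_job())"
```

```text
the job is handed in; nothing more can be done
None
```

The job is handed in: the cover is pressed level, all six tabs are flat, and the stylus is back in its stand and released, at about 28 s with a highest vertical reading of 12.7 N (about 17 N total at tab 1).

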